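Move the spun vials from the carrier to the rack in reverse order

TASK

Move the four capped sample vials from the grey holders of the aluminium carrier into the green rack, one vial upright in each pocket, in reverse order along the row: the one that stood leftmost on the carrier ends rightmost in the rack, the second from the left ends second from the right, and so on. Do not tip any vial over on the way.

Things in the scene. Friction and masses are not known exactly. Their poses are not given: they have to be found in the camera images.
- tube (a point): White loose vial, flat-bottomed, about 60 g, cap shut, the same blue cap material as the others: tall straight tube, 98 mm high, 30 mm diameter, with a round cap of the same width whose top carries a thin cross-bar (cap from 78 mm up). This point is on its axis, half-way up (49 mm above its underside); z is up along its axis. It starts upright in one of the four holders of the carrier. Grip it across the body from above, at its middle or up to 10 mm higher.
- bottle (a point): White loose vial, flat-bottomed, about 60 g, cap shut, the same blue cap material as the others: bottle 90 mm high, 30 mm diameter up to 60 mm height, then a sloping shoulder and a narrow 20 mm screw cap (from 72 mm up). This point is on its axis, half-way up (45 mm above its underside); z is up along its axis. It starts upright in one of the four holders of the carrier. Grip it across the body from above, at its middle or up to 10 mm higher.
- jar (a point): White loose vial, flat-bottomed, about 60 g, cap shut, the same blue cap material as the others: short stout jar 76 mm high, 34 mm diameter, with a flat round lid of the same width (from 60 mm up). This point is on its axis, half-way up (38 mm above its underside); z is up along its axis. It starts upright in one of the four holders of the carrier. Grip it across the body from above, at its middle or up to 10 mm higher.
- dome (a point): White loose vial, flat-bottomed, about 60 g, cap shut, the same blue cap material as the others: vial 82 mm high, 30 mm diameter, with a rounded, dome-shaped cap of the same width (from 66 mm up). This point is on its axis, half-way up (41 mm above its underside); z is up along its axis. It starts upright in one of the four holders of the carrier. Grip it across the body from above, at its middle or up to 10 mm higher.
- carrier: The row that the vials stand in at the start: fixed aluminium base plate 84 x 300 x 6 mm with a 16 mm high lip at each end, carrying four equal grey holders in a row along its y axis, centres at y = -105, -35, +35, +105 mm. Origin: centre of its underside, on the bench. x across the row, y along the row (within 0.35 rad of the robot's leftward direction), z up. It is to the robot's left or right, the rack on the other side.
- holder_tube: Fixed grey one-place holder in which the tube stands at the start; 62 x 62 x 14 mm, on the carrier's plate, with a 50 x 50 mm square pocket 10 mm deep. Its rim is 20 mm and its pocket floor 10 mm above the bench. Origin: centre of its underside (6 mm above the bench); axes parallel to the carrier's. The four holders look alike and stay where they are: it only marks which place the tube came from.
- holder_bottle: Fixed grey one-place holder in which the bottle stands at the start; 62 x 62 x 14 mm, on the carrier's plate, with a 50 x 50 mm square pocket 10 mm deep. Its rim is 20 mm and its pocket floor 10 mm above the bench. Origin: centre of its underside (6 mm above the bench); axes parallel to the carrier's. The four holders look alike and stay where they are: it only marks which place the bottle came from.
- holder_jar: Fixed grey one-place holder in which the jar stands at the start; 62 x 62 x 14 mm, on the carrier's plate, with a 50 x 50 mm square pocket 10 mm deep. Its rim is 20 mm and its pocket floor 10 mm above the bench. Origin: centre of its underside (6 mm above the bench); axes parallel to the carrier's. The four holders look alike and stay where they are: it only marks which place the jar came from.
- holder_dome: Fixed grey one-place holder in which the dome stands at the start; 62 x 62 x 14 mm, on the carrier's plate, with a 50 x 50 mm square pocket 10 mm deep. Its rim is 20 mm and its pocket floor 10 mm above the bench. Origin: centre of its underside (6 mm above the bench); axes parallel to the carrier's. The four holders look alike and stay where they are: it only marks which place the dome came from.
- rack: The empty receiving rack: fixed green one-piece block 90 x 290 x 22 mm with four square pockets 50 x 50 mm, 12 mm deep, in a row along its y axis, centres at x = 0 and y = -105, -35, +35, +105 mm; rim 22 mm and pocket floors 10 mm above the bench. Origin: centre of its underside, on the bench. x across the row, y along the row (within 0.35 rad of the robot's leftward direction), z up.
Things that resemble listed ones, but are neither listed nor needed, are in the scene too. What is shaped like the part that bears bottle but red is not meant.

How it is judged:
By the outcome, as a careful person would: the job done as asked, in the order asked, and still so for the second after the job is handed in, with the robot touching nothing.
It also fails if it takes over 109 s, if anything falls off the work surface, if the arm or the gripper's body presses on something with over 40 N, if the wrist force passes 120 N, or if a joint passes its speed limit or range.

ROBOT

A 7-joint arm with a two-finger parallel gripper is mounted at the origin on the work surface. World frame = base frame: x ahead of the robot, y to its left, z up, the work surface at z = 0. Lengths are in m, angles in rad, forces in N, time in s.
With the tool pointing down it reaches from about 0.425 to 0.925 m from the base axis. Payload 6.8 kg.
Tool frame: the origin (TCP) lies on the front face of the gripper's body, between the roots of the fingers; the fingertips stand 73 mm ahead of it and the grasp point (between the pads) lies 54 mm ahead of it (env.nose_length is the distance from the TCP to the fingertips, in m); z points along the fingers, y is the line along which they close (so a half turn about z gives the same grasp; the last joint's range is limited). The gripper opens to 85 mm and grips with 20 to 120 N. Pads are 22 mm wide; open, the fingers measure 114 mm over their backs; the gripper's body (76 mm by 85 mm) begins 54 mm behind the grasp point. The pads swing forward as they close: fully open they stand 13 mm farther back than shut.
Start: joints at [1.029, 0.477, 0.022, 1.555, -0.011, 1.109, -0.083], TCP at [0.284, -0.612, 0.304] pointing down, gripper open.
Joint ranges: [-2.96, 2.96], [-0.34, 2.1], [-1.41, 1.46], [0.24, 2.44], [-1.37, 4.51], [0.17, 1.92], [-2.96, 2.96]. Speed limits (rad/s): [2.39, 2.39, 3.14, 3.14, 3.14, 3.14, 3.14].

INTERFACE

Orientations are given as a unit quaternion [w, x, y, z].
In Python, from cell import env, kin, camera, calibration, job gives the robot as it stands. The module is installed in compiled form; this text tells all that it offers. Calls block until the motion is done:
- env.reach(position, orientation): joint-space move of the TCP to a pose.
- env.movel(position, velocity=0.15, rot=None, stop_force=None): straight line of the TCP; rot=None keeps the orientation; velocity is the mean speed in m/s. With stop_force (N) it stops when the force on the tool has changed by that much, and returns True; else False.
- env.goto_joints(angles): joint-space move.
- env.grip(opening, f_grip=None): finger opening in m; f_grip is the grip in N (None keeps the last); returns when the fingers have stopped.
- env.dwell(seconds).
- kin.inverse_kinematics(position, orientation): joint angles nearest the present ones, or None.
- env.get_state(): the state.
- camera(name): name is "scene" or "top"; returns (picture, depth): 400x640x3 uint8, blue, green, red; 400x640 float32, m along the optical axis (not along the pixel's ray), 0 where there is no reading.
- calibration(name): a dict with "fx", "fy", "cx", "cy" (pixels), "rvec" (rotation vector, rad) and "tvec" (3), from world to camera coordinates, as OpenCV has them. Camera axes: x right, y down, z forward; pixel columns grow to the right and rows downward; lengths in m; the calibration is good to about 2 mm. A picture is of the moment at which its call begins. calibration takes no time and is no camera call.
A pose or a line that the arm cannot do raises env.PlanningError and nothing moves.
- job.job_done(): hands the job in; it is judged then, once.
The state is a dict: "time": time; "qpos": joint angles; "joint_velocities": joint speeds; "joint_torque": joint torques, N m; "tcp_pos": TCP position; "orientation": TCP orientation; "force": force on the tool from outside, world axes, zero at the start; "torque": the same for the moment, N m; "opening": finger opening in m; "gripper_force": force on a finger pad.
Only numpy, scipy, OpenCV 4.12 (cv2) and the standard library are available. Lean on these libraries where they do the work, as an engineer would, in place of code of your own. Each camera call takes 0.05 s, during which the arm holds its last target. There are 200 camera calls.

## Working session

There is one attempt and no reset: what is moved stays moved. The work goes in short steps, each a Python script; the robot and the scene stay as the last script left them, time stands still between calls to the robot, and variables do not carry over. Pictures are saved under pics/ and viewed, at most 14 in all, crops included, and the job is handed in when it is done.

```bash
mkdir -p pics; ls
python3 - <<'E'
from cell import env, camera, calibration
import cv2,numpy as np
for n in("top","scene"):
    p,d=camera(n); cv2.imwrite(f"pics/{n}0.png",p); np.savez(f"{n}0.npz",p=p,d=d)
    c=calibration(n); R=cv2.Rodrigues(np.array(c["rvec"],float))[0]; print(n,c,-R.T@np.array(c["tvec"]).ravel())
print(env.get_state()["orientation"],env.get_state()["time"],env.nose_length)
E
```

```text
pics
top {'fx': 372.9672920533599, 'fy': 372.9672920533599, 'cx': 318.770119712804, 'cy': 196.89061741131636, 'rvec': array([ 2.19693117, -2.16837175,  0.044817  ]), 'tvec': array([-0.0109032 ,  0.48530722,  0.83319133])} [ 0.43550632 -0.02011381  0.86010432]
scene {'fx': 444.6644137768852, 'fy': 444.6644137768852, 'cx': 317.6831307038385, 'cy': 203.09280795380533, 'rvec': array([ 1.65922126,  1.95810708, -0.75821051]), 'tvec': array([ 0.08165023, -0.31566239,  1.40283076])} [1.17179526 0.11775149 0.82901996]
[-7.76495921e-04  9.76571808e-01  2.15190262e-01 -2.27100400e-04] 0.1 0.0726
```

View pics/top0.png

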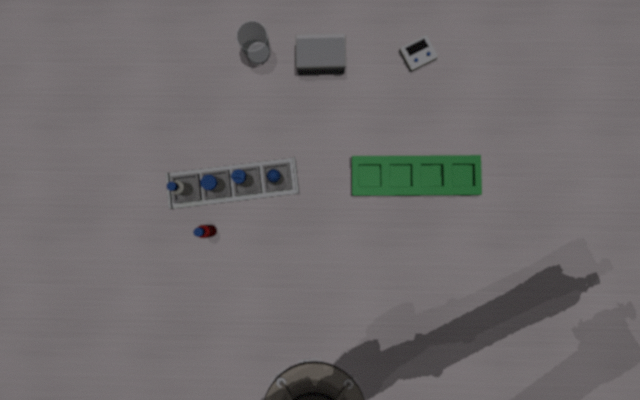

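View pics/scene0.png

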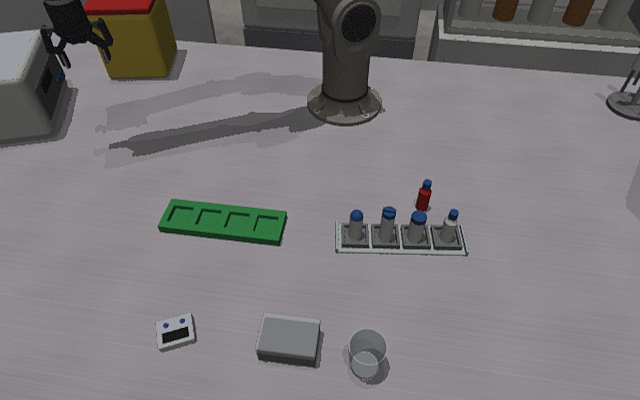

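The top view (robot's left is image left) shows the carrier at (233,183) and the rack at (416,175). The four vials from the left look like bottle (172,186), jar (209,183), tube (239,176) and dome (273,176). There are two bottle shapes. The white one in the holder at scene (452,222) fits. The red one at scene (425,195), standing free, is the decoy. I'll confirm in a crop and measure.

```bash
cat > h.py <<'E'
from cell import env, kin, camera, calibration, job
import cv2,numpy as np
def cloud(n,d):
    c=calibration(n); R=cv2.Rodrigues(np.array(c["rvec"],float))[0]; t=np.array(c["tvec"],float).ravel()
    v,u=np.mgrid[:d.shape[0],:d.shape[1]]
    P=np.dstack([(u-c["cx"])/c["fx"]*d,(v-c["cy"])/c["fy"]*d,d])
    return (P-t)@R      # R^T (P-t)
def blue(p):
    h=cv2.cvtColor(p,cv2.COLOR_BGR2HSV); return cv2.inRange(h,(100,110,40),(130,255,255))>0
def green(p):
    h=cv2.cvtColor(p,cv2.COLOR_BGR2HSV); return cv2.inRange(h,(45,100,40),(80,255,255))>0
E
python3 - <<'E'
from h import *
for n in("top","scene"):
    z=np.load(n+"0.npz"); p,d=z["p"],z["d"]; W=cloud(n,d); ok=d>0
    m=blue(p)&ok&(W[...,2]>.05)
    k,l,s,c=cv2.connectedComponentsWithStats(m.astype(np.uint8))
    for i in range(1,k):
        if s[i,4]<8: continue
        q=W[l==i]; zt=np.percentile(q[:,2],95); q2=q[q[:,2]>zt-.006]
        print(n,"cap",c[i].round(),s[i,4],"ztop %.3f"%zt,((q2.min(0)+q2.max(0))/2).round(4),np.ptp(q2,axis=0).round(3))
    q=W[green(p)&ok&(abs(W[...,2]-.022)<.005)]
    print(n,"rack",cv2.minAreaRect((q[:,:2]*1000).astype(np.float32)),q[:,2].mean())
    roi=np.zeros(d.shape,bool)
    if n=="top": roi[150:215,160:305]=1
    else: roi[215:262,330:472]=1
    for nm,a,b in(("plate+",.004,.026),("rim",.017,.024)):
        q=W[roi&ok&(W[...,2]>a)&(W[...,2]<b)]
        print(n,nm,len(q),cv2.minAreaRect((q[:,:2]*1000).astype(np.float32)))
    q=W[ok&(abs(W[...,0]-.3)<.05)&(abs(W[...,1])<.1)&(W[...,2]<.05)]; print("bench z",np.median(q[:,2]) if len(q) else None)
p=np.load("scene0.npz")["p"]; cv2.imwrite("pics/crop0.png",cv2.resize(p[170:265,320:480],None,fx=5,fy=5,interpolation=cv2.INTER_CUBIC))
E
```

```text
top cap [239. 176.] 151 ztop 0.109 [0.5209 0.1598 0.1072] [0.025 0.026 0.008]
top cap [273. 176.] 119 ztop 0.093 [0.5255 0.0922 0.0911] [0.021 0.021 0.007]
top cap [208. 182.] 191 ztop 0.088 [0.5097 0.2277 0.0859] [0.03  0.032 0.007]
top cap [171. 186.] 55 ztop 0.102 [0.5001 0.2987 0.1002] [0.015 0.017 0.007]
top cap [199. 231.] 59 ztop 0.092 [0.4061 0.2434 0.0895] [0.015 0.017 0.007]
top rack ((537.3953857421875, -223.03138732910156), (86.79508972167969, 288.6860046386719), 0.7020055651664734) 0.022239242054936603
top plate+ 3559 ((511.23663330078125, 201.76699829101562), (140.5884246826172, 320.7053527832031), 2.2416365146636963)
top rim 1061 ((516.992919921875, 195.9397735595703), (76.1205062866211, 297.79376220703125), 7.4089860916137695)
bench z 0.00012798498733835033
scene cap [59. 76.] 32 ztop 0.088 [ 0.1197 -0.867   0.0853] [0.054 0.023 0.006]
scene cap [427. 184.] 61 ztop 0.092 [0.4086 0.2462 0.0897] [0.02  0.016 0.007]
scene cap [389. 213.] 128 ztop 0.109 [0.5275 0.1616 0.1072] [0.021 0.026 0.007]
scene cap [453. 214.] 74 ztop 0.102 [0.5011 0.3012 0.1002] [0.018 0.018 0.008]
scene cap [356. 215.] 109 ztop 0.093 [0.5306 0.0921 0.0907] [0.022 0.023 0.007]
scene cap [419. 217.] 167 ztop 0.088 [0.5123 0.2288 0.0852] [0.034 0.031 0.007]
scene rack ((538.7083129882812, -222.2895050048828), (95.0537338256836, 291.034912109375), 1.0350943803787231) 0.0215352652679041
scene plate+ 3079 ((510.3077087402344, 195.74749755859375), (123.87828826904297, 299.6274108886719), 8.059624671936035)
scene rim 914 ((518.8991088867188, 197.04644775390625), (78.60504150390625, 296.119140625), 7.36234712600708)
bench z -0.0001647132777931036
```

View pics/crop0.png

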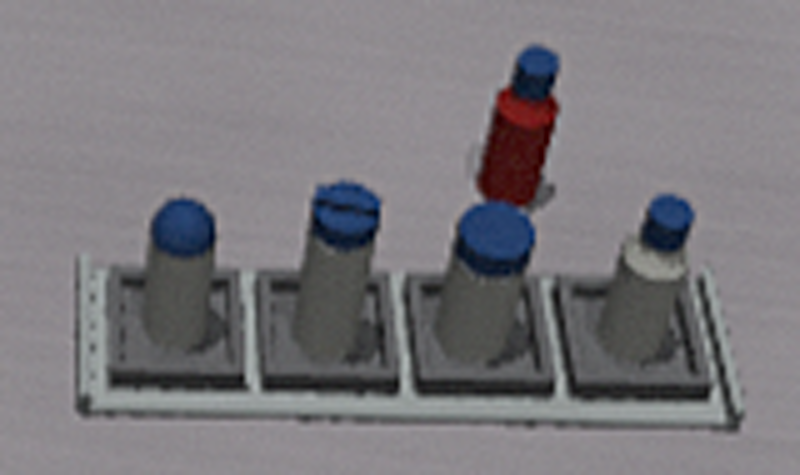

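The crop confirms it. From the robot's left, the row is bottle (crop 655,270, white, narrow cap), jar (490,280), tube with cross-bar (340,270) and dome (180,270). The red bottle at (520,130) stands outside the carrier. I'll move the bottle first.

```bash
cat >> h.py <<'E'
from scipy.spatial.transform import Rotation as Ro
CY,RY=np.radians(7.4),np.radians(.85); RC=np.array([.538,-.2227])
# name: start xy, half height, rack y
V=dict(bottle=([.5005,.300],.045,-.105),jar=([.511,.2282],.038,-.035),tube=([.524,.1607],.049,.035),dome=([.528,.0922],.041,.105))
def quat(yaw,flip):
    y=yaw+np.pi*flip; c,s=np.cos(y),np.sin(y)
    q=Ro.from_matrix(np.array([[-s,c,0],[c,s,0],[0,0,-1]])).as_quat(); return q[[3,0,1,2]]
def slot(ry): return RC+ry*np.array([-np.sin(RY),np.cos(RY)])
def transfer(n,flip,hi=.265):
    xy,h,ry=V[n]; zt=.010+h+.008+.054; b=slot(ry)
    env.reach([*xy,hi],quat(CY,flip)); env.movel([*xy,zt],.2)
    env.grip(0.0,35); s=env.get_state(); print(n,"opening",s["opening"],"f",s["gripper_force"])
    env.movel([*xy,hi],.2); print(" lifted",env.get_state()["opening"])
    env.reach([*b,hi],quat(RY,flip)); env.movel([*b,zt+.02],.2)
    hit=env.movel([*b,zt-.001],.06,stop_force=6); s=env.get_state()
    print(" down",hit,s["tcp_pos"][2]-zt,"F",np.round(s["force"],1)); env.grip(.085); env.movel([*b,hi],.2)
    print(" t",env.get_state()["time"])
E
python3 - <<'E'
from h import *
for f in (0,1):
    for n,(xy,h,ry) in V.items():
        for a,y in((xy,CY),(slot(ry),RY)):
            q=[kin.inverse_kinematics([*a,z],quat(y,f)) for z in(.265,.11)]
            print(f,n,[None if k is None else np.round(k,2).tolist() for k in q])
E
```

```text
0 bottle [[0.13, 0.6, -1.08, 1.77, 0.58, 1.14, -1.01], [0.02, 0.77, -0.92, 1.87, 0.78, 0.9, -1.16]]
0 bottle [[0.68, 0.46, -0.31, 1.69, 0.16, 1.02, 0.33], [0.64, 0.65, -0.26, 1.79, 0.23, 0.74, 0.27]]
0 jar [[0.24, 0.52, -1.01, 1.83, 0.5, 1.08, -0.84], [0.02, 0.66, -0.73, 1.94, 0.62, 0.78, -0.93]]
0 jar [[0.61, 0.41, -0.35, 1.77, 0.16, 0.99, 0.21], [0.57, 0.61, -0.3, 1.87, 0.27, 0.7, 0.13]]
0 tube [[0.23, 0.42, -0.8, 1.86, 0.36, 1.01, -0.6], [0.05, 0.61, -0.59, 1.97, 0.51, 0.71, -0.72]]
0 tube [[0.55, 0.38, -0.4, 1.83, 0.18, 0.97, 0.08], [0.51, 0.59, -0.36, 1.93, 0.32, 0.68, -0.04]]
0 dome [[0.25, 0.37, -0.66, 1.89, 0.27, 0.97, -0.41], [0.12, 0.58, -0.52, 2.0, 0.45, 0.68, -0.56]]
0 dome [[0.48, 0.35, -0.46, 1.87, 0.19, 0.96, -0.05], [0.43, 0.57, -0.41, 1.98, 0.36, 0.66, -0.2]]
1 bottle [[0.18, 0.66, -1.18, 1.77, 0.66, 1.18, 2.08], [0.17, 0.95, -1.2, 1.86, 1.01, 1.1, 1.83]]
1 bottle [[0.21, 0.46, 0.33, 1.72, -0.17, 0.99, -2.53], [0.21, 0.66, 0.33, 1.82, -0.31, 0.71, -2.42]]
1 jar [[0.33, 0.61, -1.18, 1.82, 0.62, 1.14, 2.21], [0.3, 0.92, -1.19, 1.92, 1.01, 1.07, 1.93]]
1 jar [[0.13, 0.4, 0.27, 1.8, -0.13, 0.96, -2.67], [0.11, 0.61, 0.31, 1.9, -0.28, 0.67, -2.54]]
1 tube [[0.46, 0.59, -1.18, 1.85, 0.6, 1.13, 2.33], [0.43, 0.9, -1.19, 1.95, 1.0, 1.05, 2.05]]
1 tube [[0.06, 0.35, 0.21, 1.86, -0.09, 0.94, -2.82], [0.01, 0.58, 0.28, 1.97, -0.26, 0.63, -2.67]]
1 dome [[-1.19, 0.63, 1.28, 1.98, -0.69, 1.08, -2.6], [-1.11, 1.03, 1.26, 2.08, -1.2, 1.07, -2.23]]
1 dome [[-0.78, 0.66, 1.28, 1.95, -0.72, 1.1, -2.32], [-0.09, 0.55, 0.24, 2.01, -0.22, 0.6, -2.82]]
```

Flip 0 works for every pose, so I'll use it.

Run:
```python
from h import *
transfer("bottle",0)
p,d=camera("scene"); cv2.imwrite("pics/s1.png",p)
```

```text
bottle opening 0.02854940089453322 f 34.42269979859702
 lifted 0.028697104919613595
 down True 0.00015144057147939427 F [-1.6 -0.1  5.1]
 t 10.6
```

View pics/s1.png

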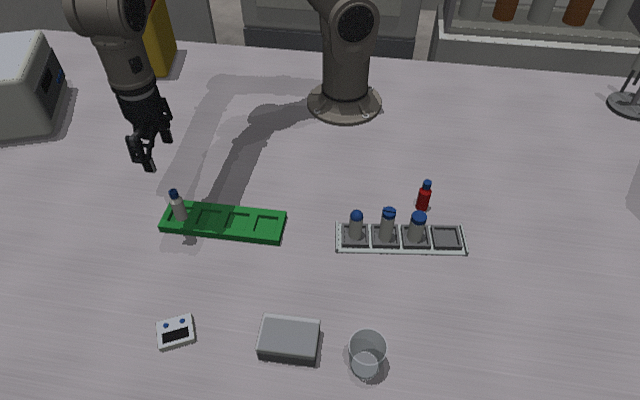

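The bottle stands upright in the rack's rightmost pocket (scene 178,205), and its holder at (447,237) is empty. The others follow; each transfer prints its grip opening.

Run:
```python
from h import *
for n in("jar","tube","dome"):
    transfer(n,0)
    if n!="dome":
        p,d=camera("top"); W=cloud("top",d); m=blue(p)&(d>0)&(W[...,2]>.05)&(W[...,1]<-.05)
        print(" caps in rack zone",int(m.sum()))
env.reach([.45,.05,.35],quat(CY,0))
ps,d1=camera("scene"); pt,d=camera("top"); W=cloud("scene",d1)
k,l,s,c=cv2.connectedComponentsWithStats((blue(ps)&(d1>0)&(W[...,2]>.05)).astype(np.uint8))
for i in range(1,k):
    if s[i,4]<15: continue
    q=W[l==i]; zt=np.percentile(q[:,2],95); q2=q[q[:,2]>zt-.006]; print(c[i].round(),"%.3f"%zt,((q2.min(0)+q2.max(0))/2).round(3))
print([slot(v[2]).round(3) for v in V.values()])
cv2.imwrite("pics/s2.png",cv2.resize(ps[150:270,130:480],None,fx=2.2,fy=2.2))
```

```text
jar opening 0.033334079585900976 f 34.53304432332516
 lifted 0.033163168773169376
 down True -9.243194696904877e-05 F [-0.8  0.4  3.1]
 t 19.4833
 caps in rack zone 173
tube opening 0.027779218922761015 f 36.02867245674133
 lifted 0.02825804856046563
 down True -0.0002600707020613824 F [-1.5  0.8  5.2]
 t 27.2833
 caps in rack zone 139
dome opening 0.029121347763414178 f 34.842820074409246
 lifted 0.029297877799315253
 down True -0.00013338416228396432 F [-0.8 -0.1  3. ]
 t 34.3
[58. 76.] 0.089 [ 0.119 -0.867  0.086]
[427. 184.] 0.092 [0.408 0.246 0.09 ]
[173. 193.] 0.102 [ 0.541 -0.326  0.099]
[232. 199.] 0.109 [ 0.542 -0.186  0.107]
[203. 201.] 0.088 [ 0.54  -0.256  0.086]
[263. 207.] 0.092 [ 0.538 -0.116  0.09 ]
[array([ 0.54 , -0.328]), array([ 0.539, -0.258]), array([ 0.537, -0.188]), array([ 0.536, -0.118])]
```

View pics/s2.png

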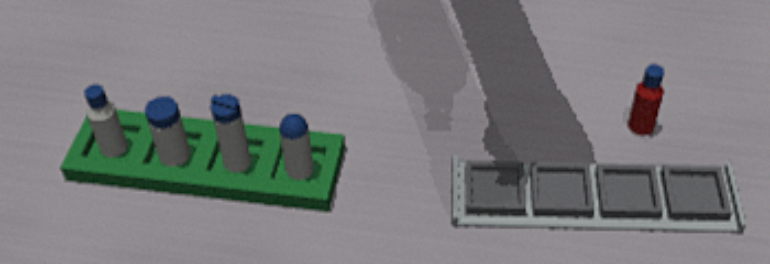

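The crop shows all four upright, one per pocket: bottle (105,120), jar (168,130), tube (232,135), dome (295,145). The order is reversed and cap tops are at the expected heights. The carrier is empty and the red bottle is untouched.

```bash
python3 -c "
from cell import job; print(job.job_done())"
```

```text
the job is handed in; nothing more can be done
None
```

All four vials stand upright in the green rack in reverse order (bottle, jar, tube, dome from the robot's right), and I handed the job in at roughly 36 s of robot time; no verdict came back.

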